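# Click the filter slide over the round light port

## Task

Two light-port units stand on the bench, one with a round port and one with a square port, both ports open. On the unit with the round port, slide the shutter plate by its knob to the next stop, the middle one of its three, so that it clicks in with its filter window over the port, then let go of it. Leave the shutter of the square port open as it is.

Things in the scene. Friction and masses are not known exactly. Their poses are not given: they have to be found in the camera images.
- round_shutter (a joint): Slide of the shutter plate on the unit with the round port, m: 0 = open stop, 0.045 = next (middle) stop, filter window over the port, 0.090 = last stop, port shut; ends of travel -0.004 and 0.094. Grows as the knob goes straight towards the round port. A spring plunger holds each stop: leaving it takes up to 4 N; let go between 0.026 and 0.064, the plate snaps into the middle stop.
- round_knob (a point): Centre of the top of the black upright knob on that plate, 83 mm above the bench: a round post 18 mm in diameter, 42 mm tall above the 5 mm steel plate, its lowest 4 mm widening to 24 mm. x axis: along the slide towards the port, the way the joint grows; z up. At joint 0 it stands 135 mm from the port's centre, at the middle stop 90 mm.
- round_port (a point): Centre of the round port's mouth, a hole 36 mm in diameter with a white lens 11 mm down. It lies in the line of the slide and stays put. The unit is a plain grey metal block, 250 x 90 x 36 mm, fixed to the bench, the port near one end; two dark guide rails run along its top, 26 mm to either side of the slide's middle line, tops 47 mm above the bench (screw heads 50 mm).
- square_shutter (a joint): Slide of the other unit's shutter plate, m, 0 = open. That unit looks the same except that its port is a 36 mm square. Stays at 0.

How it is judged:
By the outcome, as a careful person would: the job done as asked, in the order asked, and still so for the second after the job is handed in, with the robot touching nothing.
It also fails if it takes over 29 s, if anything falls off the work surface, if the arm or the gripper's body presses on something with over 40 N, if the wrist force passes 120 N, or if a joint passes its speed limit or range.

## Robot

A 7-joint arm with a two-finger parallel gripper is mounted at the origin on a cart in front of the work surface, level with it; the furniture and walls round the work are solid. World frame = base frame: x ahead of the robot, y to its left, z up, the work surface at z = 0. Lengths are in m, angles in rad, forces in N, time in s.
With the tool pointing down it reaches from about 0.4 to 0.85 m from the base axis. Payload 10.4 kg.
Tool frame: the origin (TCP) lies between the finger pads; the fingertips stand 11 mm ahead of it and the grasp point (between the pads) lies 8 mm behind it (r.tcp_to_tips is the distance from the TCP to the fingertips, in m); z points along the fingers, y is the line along which they close (so a half turn about z gives the same grasp; the last joint's range is limited). The gripper opens to 87 mm and grips with 3 to 60 N. Pads are 19 mm wide; open, the fingers measure 117 mm over their backs; the gripper's body (75 mm by 190 mm) begins 51 mm behind the grasp point.
Start: joints at [-1.221, 0.332, -0.065, 1.46, 0.022, 1.35, -0.088], TCP at [0.228, 0.582, 0.206] pointing down, gripper open.
Joint ranges: [-2.6, 2.6], [-0.5, 2.12], [-1.47, 1.34], [0.16, 2.42], [-1.27, 4.41], [0.06, 2.06], [-2.6, 2.6]. Speed limits (rad/s): [2.22, 2.22, 2.79, 2.79, 3.14, 3.14, 3.14].

## Interface

Orientations are given as a unit quaternion [x, y, z, w].
In Python, from bench import r gives the robot as it stands. The module is installed in compiled form; this text tells all that it offers.
- The arm moves only by the shell command python3 -m crank 'ROWS' [FORCE]. ROWS is JSON, a list of rows, each an object of numbers: "claw": the closure, from -1 (fully open) to 1 (shut); "dx", "dy", "dz": the shift along the tool's x, y, z each as a share of 3 cm, from -1 to 1; "ax", "ay", "az": the turn, a rotation vector about the tool's x, y, z each as a share of 6 degrees, from -1 to 1. A call has 1 to 8 rows; each row shifts and turns the commanded pose from where the row before left it, along the tool's axes as they then stand; what a row does not reach is not made up. A row lasts 1/12 s, in which the tool goes at most 41.7 mm and 7.16 degrees, less where a joint would pass 70% of its speed; a pose out of reach is approached as far as the arm can. A call with a number of a shift or a turn outside -1 to 1 is refused whole. A call with a gripper value outside its range is refused whole. The fingers move at their own pace and stop on an object; FORCE is the grip in N (left out, the last holds). Time passes only in rows, so rows that do not move let the fingers close. It gives the time, the measured TCP pose, the force, the opening and the grip force at its end, in the units of the state.
- r.read_state(): the state, without advancing time (a new reading comes with each control period).
- r.camera(name): name is "side" or "top"; returns a dict with "color" (420x560x3 uint8, red, green, blue), "mtx" (3x3 intrinsics, pixels), "R" (3x3) and "t" (3): a world point X has camera coordinates R X + t. Camera axes: x right, y down, z forward; pixel columns grow to the right and rows downward; lengths in m; the calibration is good to about 2 mm. A picture is of the moment at which its call begins. There is no depth.
- r.close_job(): hands the job in; it is judged then, once.
The state is a dict: "time": time; "joint_positions": joint angles; "joint_vel": joint speeds; "joint_torque": joint torques, N m; "ee_pos": TCP position; "eef_rot": TCP orientation; "ft_force": force on the tool from outside, world axes, zero at the start; "torque": the same for the moment, N m; "width": finger opening in m; "grip_force": force on a finger pad.
Only numpy, scipy, OpenCV 4.12 (cv2) and the standard library are available. Lean on these libraries where they do the work, as an engineer would, in place of code of your own. Each camera call takes 0.05 s, during which the arm holds its last target. There are 200 camera calls.

## Working session

There is one attempt and no reset: what is moved stays moved. The work goes in short steps, Python scripts to look and compute and a shell command to move; the robot and the scene stay as the last step left them, time stands still between calls to the robot, and variables do not carry over. Pictures are saved under pics/ and viewed, at most 10 in all, crops included, and the job is handed in when it is done.

```bash
mkdir -p pics; cat > h.py <<'E'
import numpy as np, cv2
from bench import r
def snap(n,f):
    c=r.camera(n); cv2.imwrite(f,c["color"][:,:,::-1]); np.savez(n+".npz",**c); return c
def ray(c,u,v,z):
    R=c["R"];o=-R.T@c["t"];d=R.T@np.linalg.solve(c["mtx"],[u,v,1]);return o+d*(z-o[2])/d[2]
def proj(c,X):
    p=c["mtx"]@(c["R"]@np.array(X)+c["t"]);return p[:2]/p[2]
E
python3 - <<'E'
from h import *
for n in("top","side"):
    c=snap(n,f"pics/{n}0.png"); print(n,-c["R"].T@c["t"])
s=r.read_state();print(s["time"],s["ee_pos"],s["eef_rot"],s["width"])
E
```

```text
top [ 0.29551246 -0.11979876  1.13607434]
side [ 0.28874985 -0.85143816  0.50386627]
0.1 [0.22748703 0.58174293 0.20484676] [ 1.85304714e-01  9.82680906e-01 -6.26128373e-04 -9.36655322e-05] 0.08692126709031696
```

View pics/top0.png

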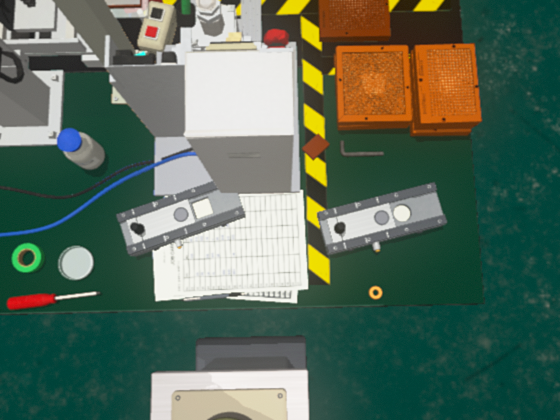

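View pics/side0.png

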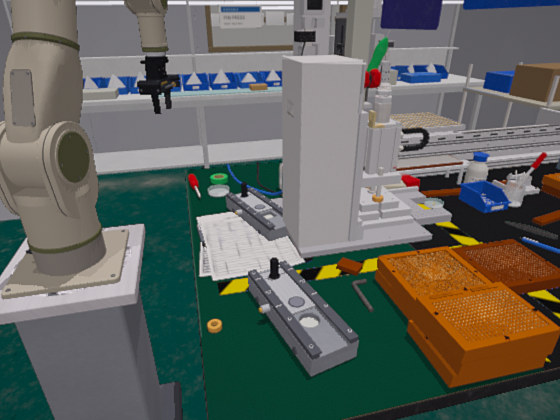

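The round port is on the right unit: top view has the knob near (340,228) and the port near (402,213). In the side view the knob is at (274,268) and the port at (310,321). A tall white cabinet stands between the start pose and this unit.

```bash
python3 - <<'E'
from h import *
a=cv2.imread("pics/top0.png")[175:260,310:450];b=cv2.imread("pics/side0.png")[250:370,245:360]
A=cv2.resize(a,None,fx=5,fy=5,interpolation=2)[:, :]; B=cv2.resize(b,None,fx=5,fy=5,interpolation=2)
cv2.imwrite("pics/ta.png",A);cv2.imwrite("pics/sb.png",B)
c=dict(np.load("top.npz"))
for n,u,v,z in[("knob",339,226,.083),("port",402,213,.036),("cabTL",185,52,.4),("cabTR",297,48,.4),("cabBL front",185,137,.4),("cabBR",293,137,.4),("cab foot",300,192,0.0),("footL",214,187,0)]: print(n,ray(c,u,v,z).round(3))
s=dict(np.load("side.npz"))
for x,u,v in[("cab foot",300,250),]: print(ray(s,u,v,0).round(3))
# cabinet height: top front-left corner at side (284,57)
for z in(.3,.4,.5):print(z,ray(s,284,57,z).round(3),ray(c,293,137,z).round(3))
E
```

```text
knob [ 0.431 -0.228  0.083]
port [ 0.462 -0.364  0.036]
cabTL [0.651 0.02  0.4  ]
cabTR [ 0.654 -0.144  0.4  ]
cabBL front [0.523 0.019 0.4  ]
cabBR [ 0.519 -0.135  0.4  ]
cab foot [ 0.518 -0.155  0.   ]
footL [0.533 0.03  0.   ]
[ 0.533 -0.087  0.   ]
0.3 [0.957 1.656 0.3  ] [ 0.55  -0.137  0.3  ]
0.4 [0.629 0.426 0.4  ] [ 0.519 -0.135  0.4  ]
0.5 [ 0.301 -0.804  0.5  ] [ 0.489 -0.133  0.5  ]
```

View pics/ta.png

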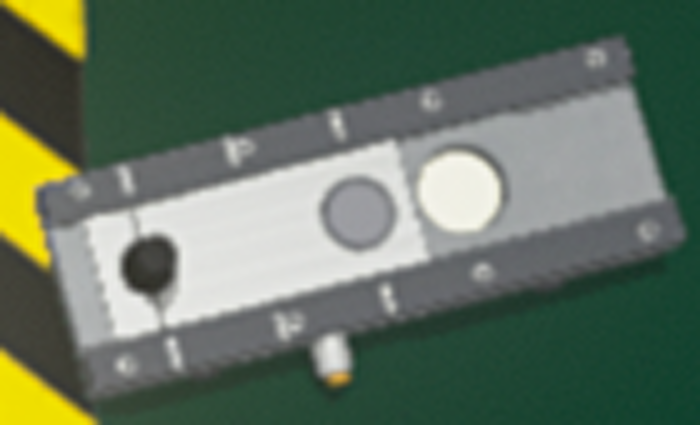

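View pics/sb.png

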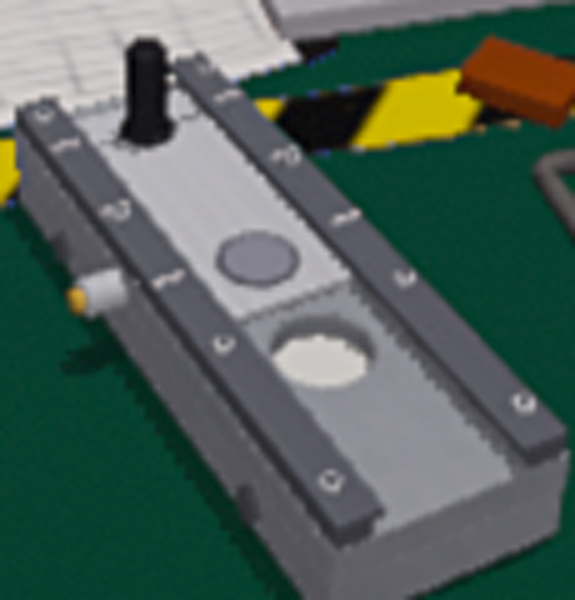

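Crops: knob top is at top pixel (339.6,227.4) and side pixel (274.4,259.4). The port mouth is at top (402.2,213) and side (309.4,320).

```bash
cat >> h.py <<'E'
def tri(c,p,s,q):
    P=lambda k:k["mtx"]@np.c_[k["R"],k["t"]]
    X=cv2.triangulatePoints(P(c),P(s),np.array(p,float),np.array(q,float))[:,0];return X[:3]/X[3]
def rows(target,yaw=None):
    "tool-axis shift in 3cm units, and az in 6deg units"
    from scipy.spatial.transform import Rotation as Ro
    s=r.read_state();R=Ro.from_quat(s["eef_rot"]).as_matrix()
    print("t",s["time"],"pos",np.round(s["ee_pos"],4),"yaw y",np.degrees(np.arctan2(R[1,1],R[0,1])).round(1),"z",R[:,2].round(3),"F",np.round(s["ft_force"],1),"w",s["width"],"q",np.round(s["joint_positions"],2))
    print("shift/3cm",(R.T@(np.array(target)-s["ee_pos"])/.03).round(2))
E
python3 - <<'E'
from h import *
c=dict(np.load("top.npz"));s=dict(np.load("side.npz"))
k=tri(c,(339.6,227.4),s,(274.4,259.4));p=tri(c,(402.2,213),s,(309.4,320))
print(k,p,"top-only",ray(c,339.6,227.4,.083),ray(c,402.2,213,.036))
k=ray(c,339.6,227.4,.083);p=ray(c,402.2,213,.036)
d=(p-k)[:2];print(np.hypot(*d),np.degrees(np.arctan2(d[1],d[0])))
rows((.38,.15,.206))
E
```

```text
[ 0.43091896 -0.22933119  0.07979295] [ 0.4627158  -0.36451756  0.0349882 ] top-only [ 0.42848712 -0.22868621  0.083     ] [ 0.46150357 -0.36407086  0.036     ]
0.13935239257543916 -76.2947180557523
t 0.1 pos [0.2275 0.5817 0.2048] yaw y 68.6 z [-0.    -0.001 -1.   ] F [-0.8  0.3 -0.2] w 0.08692126709031696 q [-1.22  0.33 -0.06  1.46  0.02  1.35 -0.09]
shift/3cm [ -9.98 -11.55  -0.02]
```

```bash
python3 -m crank '[{"claw":-1,"dx":-0.7,"dy":-0.8},{"claw":-1,"dx":-0.7,"dy":-0.8},{"claw":-1,"dx":-0.7,"dy":-0.8},{"claw":-1,"dx":-0.7,"dy":-0.8},{"claw":-1,"dx":-0.7,"dy":-0.8},{"claw":-1,"dx":-0.7,"dy":-0.8},{"claw":-1,"dx":-0.7,"dy":-0.8},{"claw":-1,"dx":-0.7,"dy":-0.8}]'
python3 -m crank '[{"claw":-1,"dx":-0.7,"dy":-0.8},{"claw":-1,"dx":-0.7,"dy":-0.8},{"claw":-1,"dx":-0.7,"dy":-0.8},{"claw":-1,"dx":-0.7,"dy":-0.8},{"claw":-1,"dx":-0.7,"dy":-0.8},{"claw":-1,"dx":-0.7,"dy":-0.8},{"claw":-1,"az":0.9},{"claw":-1,"az":0.9}]'
python3 -c "
from h import *
rows((.38,.15,.206))"
```

```text
t 0.1 pos [0.2275 0.5817 0.2048] yaw y 68.6 z [-0.    -0.001 -1.   ] F [-0.8  0.3 -0.2] w 0.08692126709031696 q [-1.22  0.33 -0.06  1.46  0.02  1.35 -0.09]
shift/3cm [ -9.98 -11.55  -0.02]invalid input at $[0]: expected keys claw, dx, dy, dz, ax, ay, az
invalid input at $[0]: expected keys claw, dx, dy, dz, ax, ay, az
```

```bash
python3 -m crank '[{"claw":-1,"dx":-0.7,"dy":-0.8,"dz":0,"ax":0,"ay":0,"az":0},{"claw":-1,"dx":-0.7,"dy":-0.8,"dz":0,"ax":0,"ay":0,"az":0},{"claw":-1,"dx":-0.7,"dy":-0.8,"dz":0,"ax":0,"ay":0,"az":0},{"claw":-1,"dx":-0.7,"dy":-0.8,"dz":0,"ax":0,"ay":0,"az":0},{"claw":-1,"dx":-0.7,"dy":-0.8,"dz":0,"ax":0,"ay":0,"az":0},{"claw":-1,"dx":-0.7,"dy":-0.8,"dz":0,"ax":0,"ay":0,"az":0},{"claw":-1,"dx":-0.7,"dy":-0.8,"dz":0,"ax":0,"ay":0,"az":0},{"claw":-1,"dx":-0.7,"dy":-0.8,"dz":0,"ax":0,"ay":0,"az":0}]'
python3 -m crank '[{"claw":-1,"dx":-0.7,"dy":-0.8,"dz":0,"ax":0,"ay":0,"az":0},{"claw":-1,"dx":-0.7,"dy":-0.8,"dz":0,"ax":0,"ay":0,"az":0},{"claw":-1,"dx":-0.7,"dy":-0.8,"dz":0,"ax":0,"ay":0,"az":0},{"claw":-1,"dx":-0.7,"dy":-0.8,"dz":0,"ax":0,"ay":0,"az":0},{"claw":-1,"dx":-0.7,"dy":-0.8,"dz":0,"ax":0,"ay":0,"az":0},{"claw":-1,"dx":-0.7,"dy":-0.8,"dz":0,"ax":0,"ay":0,"az":0},{"claw":-1,"dx":0,"dy":0,"dz":0,"ax":0,"ay":0,"az":1},{"claw":-1,"dx":0,"dy":0,"dz":0,"ax":0,"ay":0,"az":1}]'
python3 -c "
from h import *
rows((.38,.15,.206))"
```

```text
time: 0.77
ee_pos: [0.3143, 0.3404, 0.2053]
eef_rot: [0.185, 0.983, -0.0, -0.0]
ft_force: [0.7, 0.6, 0.4]
width: 0.0869
grip_force: 0.0
time: 1.43
ee_pos: [0.3794, 0.1603, 0.2055]
eef_rot: [0.291, 0.957, 0.0, -0.0]
ft_force: [-0.4, 0.8, -0.6]
width: 0.087
grip_force: 0.0
t 1.4333 pos [0.3794 0.1603 0.2055] yaw y 56.2 z [-0.  0. -1.] F [-0.4  0.8 -0.6] w 0.08698842452330606 q [-0.79 -0.16  0.25  1.99  0.04  1.31  0.43]
shift/3cm [-0.21 -0.28 -0.02]
```

```bash
python3 -m crank '[{"claw":-1,"dx":0,"dy":0,"dz":0,"ax":0,"ay":0,"az":1},{"claw":-1,"dx":0,"dy":0,"dz":0,"ax":0,"ay":0,"az":1},{"claw":-1,"dx":0,"dy":0,"dz":0,"ax":0,"ay":0,"az":1},{"claw":-1,"dx":0,"dy":0,"dz":0,"ax":0,"ay":0,"az":1},{"claw":-1,"dx":0,"dy":0,"dz":0,"ax":0,"ay":0,"az":1},{"claw":-1,"dx":0,"dy":0,"dz":0,"ax":0,"ay":0,"az":1},{"claw":-1,"dx":0,"dy":0,"dz":0,"ax":0,"ay":0,"az":1},{"claw":-1,"dx":0,"dy":0,"dz":0,"ax":0,"ay":0,"az":1}]' >/dev/null
python3 -m crank '[{"claw":-1,"dx":0,"dy":0,"dz":0,"ax":0,"ay":0,"az":1},{"claw":-1,"dx":0,"dy":0,"dz":0,"ax":0,"ay":0,"az":1},{"claw":-1,"dx":0,"dy":0,"dz":0,"ax":0,"ay":0,"az":1},{"claw":-1,"dx":0,"dy":0,"dz":0,"ax":0,"ay":0,"az":1},{"claw":-1,"dx":0,"dy":0,"dz":0,"ax":0,"ay":0,"az":1},{"claw":-1,"dx":0,"dy":0,"dz":0,"ax":0,"ay":0,"az":1},{"claw":-1,"dx":0,"dy":0,"dz":0,"ax":0,"ay":0,"az":1},{"claw":-1,"dx":0,"dy":0,"dz":0,"ax":0,"ay":0,"az":1}]' >/dev/null
python3 -m crank '[{"claw":-1,"dx":0,"dy":0,"dz":0,"ax":0,"ay":0,"az":1},{"claw":-1,"dx":0,"dy":0,"dz":0,"ax":0,"ay":0,"az":1},{"claw":-1,"dx":0,"dy":0,"dz":0,"ax":0,"ay":0,"az":1},{"claw":-1,"dx":0,"dy":0,"dz":0,"ax":0,"ay":0,"az":1},{"claw":-1,"dx":0,"dy":0,"dz":0,"ax":0,"ay":0,"az":1},{"claw":-1,"dx":0,"dy":0,"dz":0,"ax":0,"ay":0,"az":1},{"claw":-1,"dx":0,"dy":0,"dz":0,"ax":0,"ay":0,"az":0.1},{"claw":-1,"dx":0,"dy":0,"dz":0,"ax":0,"ay":0,"az":0}]' >/dev/null
python3 -c "
from h import *
rows((.405,-.06,.206));rows((.430,-.2305,.15))"
```

```text
t 3.4333 pos [0.3789 0.162  0.2054] yaw y -75.8 z [-0. -0. -1.] F [0.8 1.1 0.2] w 0.08682401615569522 q [-0.61 -0.15  0.08  1.98  0.01  1.31 -1.85]
shift/3cm [-0.97  7.39 -0.02]
t 3.4333 pos [0.3789 0.162  0.2054] yaw y -75.8 z [-0. -0. -1.] F [0.8 1.1 0.2] w 0.08682401615569522 q [-0.61 -0.15  0.08  1.98  0.01  1.31 -1.85]
shift/3cm [-1.55 13.1   1.85]
```

```bash
python3 -m crank '[{"claw":-1,"dx":-0.12,"dy":1,"dz":0,"ax":0,"ay":0,"az":0},{"claw":-1,"dx":-0.12,"dy":1,"dz":0,"ax":0,"ay":0,"az":0},{"claw":-1,"dx":-0.12,"dy":1,"dz":0,"ax":0,"ay":0,"az":0},{"claw":-1,"dx":-0.12,"dy":1,"dz":0,"ax":0,"ay":0,"az":0},{"claw":-1,"dx":-0.12,"dy":1,"dz":0,"ax":0,"ay":0,"az":0},{"claw":-1,"dx":-0.12,"dy":1,"dz":0,"ax":0,"ay":0,"az":0},{"claw":-1,"dx":-0.12,"dy":1,"dz":0,"ax":0,"ay":0,"az":0},{"claw":-1,"dx":-0.12,"dy":1,"dz":0,"ax":0,"ay":0,"az":0}]'
python3 -m crank '[{"claw":-1,"dx":-0.12,"dy":1,"dz":0,"ax":0,"ay":0,"az":0},{"claw":-1,"dx":-0.12,"dy":1,"dz":0,"ax":0,"ay":0,"az":0},{"claw":-1,"dx":-0.12,"dy":1,"dz":0,"ax":0,"ay":0,"az":0},{"claw":-1,"dx":-0.12,"dy":1,"dz":0,"ax":0,"ay":0,"az":0},{"claw":-1,"dx":-0.12,"dy":1,"dz":0,"ax":0,"ay":0,"az":0},{"claw":-1,"dx":0,"dy":0,"dz":1,"ax":0,"ay":0,"az":0},{"claw":-1,"dx":0,"dy":0,"dz":1,"ax":0,"ay":0,"az":0},{"claw":-1,"dx":0,"dy":0,"dz":0,"ax":0,"ay":0,"az":0}]'
python3 - <<'E'
from h import *
c=snap("side","pics/s1.png");rows((.430,-.2305,.073))
cv2.imwrite("pics/s1c.png",cv2.resize(cv2.imread("pics/s1.png")[130:370,170:400],None,fx=2.5,fy=2.5))
E
```

```text
time: 4.1
ee_pos: [0.4092, -0.0792, 0.2056]
eef_rot: [0.992, 0.124, 0.0, -0.0]
ft_force: [0.6, -0.2, 0.5]
width: 0.0871
grip_force: 0.0
time: 4.77
ee_pos: [0.4253, -0.2268, 0.141]
eef_rot: [0.992, 0.124, -0.004, -0.001]
ft_force: [-1.0, 0.3, -1.2]
width: 0.0867
grip_force: 0.0
t 4.8167 pos [ 0.4264 -0.227   0.1437] yaw y -75.8 z [-0.005  0.001 -1.   ] F [ 0.5 -0.4  0.3] w 0.08712036636051883 q [-0.25  0.06  0.67  1.93 -0.04  1.17 -0.89]
shift/3cm [0.1  0.15 2.35]
```

View pics/s1c.png

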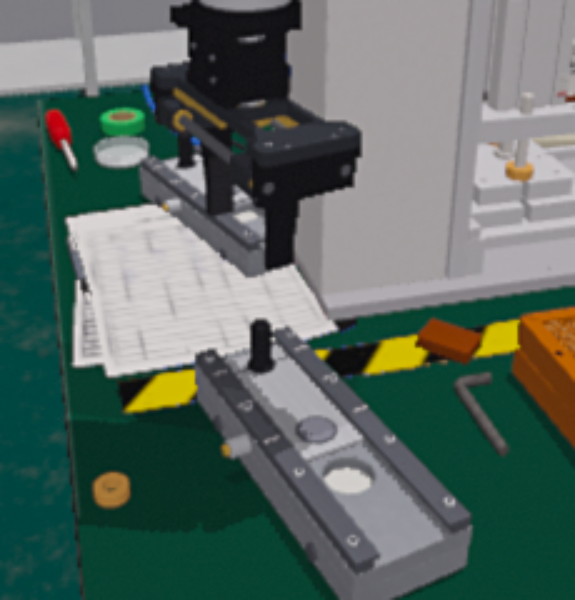

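The gripper sits above the knob with its fingers in line with the slide; the tips are at crop (218,212) and (278,268), and the knob is at (261,325). I'll check the tip projection and descend.

```bash
python3 -m crank '[{"claw":-1,"dx":0.1,"dy":0.15,"dz":0.5,"ax":0,"ay":0,"az":0},{"claw":-1,"dx":0,"dy":0,"dz":0.5,"ax":0,"ay":0,"az":0},{"claw":-1,"dx":0,"dy":0,"dz":0,"ax":0,"ay":0,"az":0},{"claw":-1,"dx":0,"dy":0,"dz":0,"ax":0,"ay":0,"az":0}]'
python3 - <<'E'
from h import *
s=dict(np.load("side.npz"));print(proj(s,(.4264,-.227,.132)),"seen 269,226")
c=snap("side","pics/s2.png");rows((.430,-.2305,.067))
cv2.imwrite("pics/s2c.png",cv2.resize(cv2.imread("pics/s2.png")[170:310,220:340],None,fx=4,fy=4,interpolation=2))
E
```

```text
time: 5.15
ee_pos: [0.4326, -0.2311, 0.1167]
eef_rot: [0.992, 0.123, 0.0, -0.0]
ft_force: [0.4, -0.1, 0.3]
width: 0.087
grip_force: 0.0
[269.50851043 236.76583262] seen 269,226
t 5.2 pos [ 0.4329 -0.2313  0.1171] yaw y -75.9 z [ 0.001 -0.    -1.   ] F [-0.5  0.6  0. ] w 0.08712700674193996 q [-0.23  0.11  0.68  1.95 -0.08  1.1  -0.85]
shift/3cm [-0.09 -0.05  1.67]
```

View pics/s2c.png

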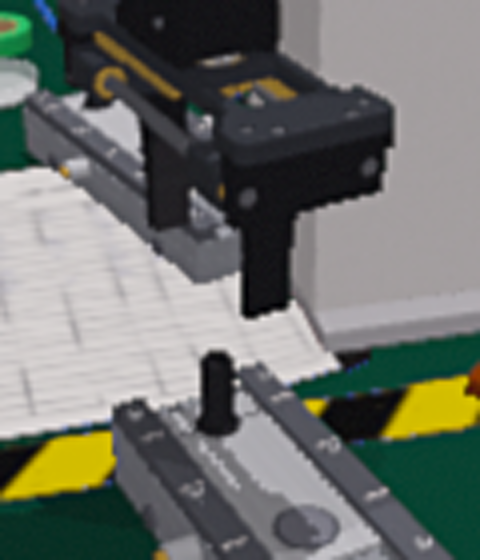

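The near fingertip is at full-image (286.5,248), the far tip at (262,226.5) and the knob top at (274.4,259). The tips look about 10 px higher than expected, so I'll check that.

```bash
python3 - <<'E'
from h import *
s=dict(np.load("side.npz"));S=r.read_state();P=S["ee_pos"];y=np.array([.2436,-.970,0])
for e in(.0435,.051,.0585):
  for z in(.106,.118): 
    q=np.array([P[0],P[1],z]);print(e,z,"near",proj(s,q+e*y).round(1),"far",proj(s,q-e*y).round(1))
print(proj(s,(.43,-.2305,.083)))
c=snap("top","pics/t2.png");cv2.imwrite("pics/t2c.png",cv2.resize(c["color"][150:270,270:430,::-1],None,fx=4,fy=4,interpolation=2))
E
```

```text
0.0435 0.106 near [284.3 259.8] far [263.6 239. ]
0.0435 0.118 near [284.3 254.4] far [263.5 233.9]
0.051 0.106 near [286.3 261.8] far [262.  237.4]
0.051 0.118 near [286.3 256.3] far [261.9 232.3]
0.0585 0.106 near [288.3 263.8] far [260.4 235.8]
0.0585 0.118 near [288.3 258.3] far [260.3 230.7]
[272.08332579 258.78358388]
```

View pics/t2c.png

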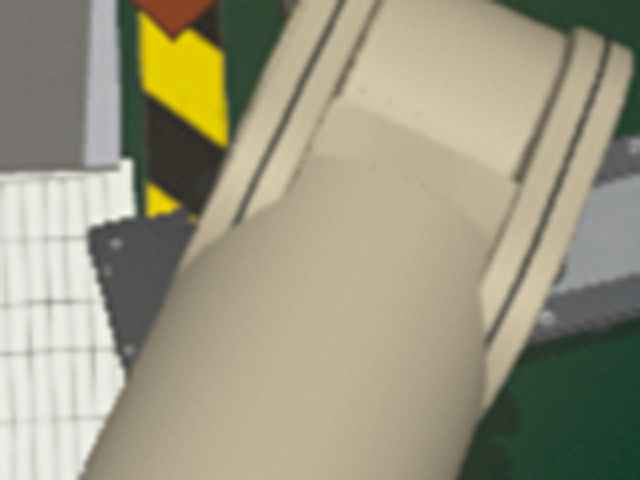

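```bash
python3 -m crank '[{"claw":-1,"dx":0,"dy":0,"dz":0.5,"ax":0,"ay":0,"az":0},{"claw":-1,"dx":0,"dy":0,"dz":0.5,"ax":0,"ay":0,"az":0},{"claw":-1,"dx":0,"dy":0,"dz":0.5,"ax":0,"ay":0,"az":0},{"claw":-1,"dx":0,"dy":0,"dz":0.1,"ax":0,"ay":0,"az":0},{"claw":-1,"dx":0,"dy":0,"dz":0,"ax":0,"ay":0,"az":0},{"claw":-1,"dx":0,"dy":0,"dz":0,"ax":0,"ay":0,"az":0}]'
python3 - <<'E'
from h import *
c=snap("side","pics/s3.png");rows((.432,-.2305,.067));print(r.tcp_to_tips)
cv2.imwrite("pics/s3c.png",cv2.resize(cv2.imread("pics/s3.png")[190:320,230:340],None,fx=4.5,fy=4.5,interpolation=2))
E
```

```text
time: 5.75
ee_pos: [0.4329, -0.2314, 0.0687]
eef_rot: [0.992, 0.122, 0.001, 0.0]
ft_force: [0.5, 0.7, 0.8]
width: 0.0871
grip_force: 0.0
t 5.8 pos [ 0.433  -0.2315  0.0688] yaw y -76.0 z [ 0.002 -0.    -1.   ] F [-0.3  0.5 -0. ] w 0.08734670417369536 q [-0.21  0.19  0.67  2.   -0.14  1.   -0.8 ]
shift/3cm [-0.03 -0.04  0.06]
0.011
```

View pics/s3c.png

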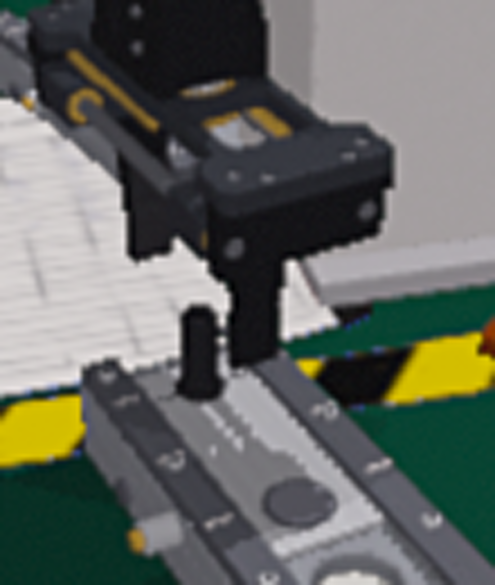

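The horizontal positions match. The gripper body's height also fits, so only the open fingers look short, which suggests a linkage that extends as it closes. Tips at z≈0.058 when closed are still clear of everything, so I'll close gently.

```bash
python3 -m crank '[{"claw":1,"dx":0,"dy":0,"dz":0,"ax":0,"ay":0,"az":0},{"claw":1,"dx":0,"dy":0,"dz":0,"ax":0,"ay":0,"az":0},{"claw":1,"dx":0,"dy":0,"dz":0,"ax":0,"ay":0,"az":0},{"claw":1,"dx":0,"dy":0,"dz":0,"ax":0,"ay":0,"az":0},{"claw":1,"dx":0,"dy":0,"dz":0,"ax":0,"ay":0,"az":0},{"claw":1,"dx":0,"dy":0,"dz":0,"ax":0,"ay":0,"az":0},{"claw":1,"dx":0,"dy":0,"dz":0,"ax":0,"ay":0,"az":0},{"claw":1,"dx":0,"dy":0,"dz":0,"ax":0,"ay":0,"az":0}]' 10
python3 - <<'E'
from h import *
rows((.433+.045*.236,-.2315-.045*.972,.0688))
E
```

```text
time: 6.47
ee_pos: [0.4323, -0.2312, 0.0675]
eef_rot: [0.993, 0.122, -0.0, -0.0]
ft_force: [0.2, 0.1, -1.0]
width: 0.0418
grip_force: 0.0
t 6.4667 pos [ 0.4323 -0.2312  0.0675] yaw y -76.0 z [-0.  0. -1.] F [ 0.2  0.1 -1. ] w 0.041837111609316927 q [-0.21  0.19  0.67  2.   -0.14  1.   -0.8 ]
shift/3cm [ 0.01  1.52 -0.04]
```

```bash
python3 -m crank '[{"claw":1,"dx":0,"dy":0,"dz":0,"ax":0,"ay":0,"az":0},{"claw":1,"dx":0,"dy":0,"dz":0,"ax":0,"ay":0,"az":0},{"claw":1,"dx":0,"dy":0,"dz":0,"ax":0,"ay":0,"az":0},{"claw":1,"dx":0,"dy":0,"dz":0,"ax":0,"ay":0,"az":0},{"claw":1,"dx":0,"dy":0,"dz":0,"ax":0,"ay":0,"az":0},{"claw":1,"dx":0,"dy":0,"dz":0,"ax":0,"ay":0,"az":0},{"claw":1,"dx":0,"dy":0,"dz":0,"ax":0,"ay":0,"az":0}]'
```

```text
time: 7.05
ee_pos: [0.4323, -0.2312, 0.0675]
eef_rot: [0.993, 0.122, 0.0, -0.0]
ft_force: [0.6, 0.4, 0.1]
width: 0.0017
grip_force: 0.0
```

The fingers closed on nothing, so I'll look.

```bash
python3 - <<'E'
from h import *
c=snap("side","pics/s4.png")
cv2.imwrite("pics/s4c.png",cv2.resize(cv2.imread("pics/s4.png")[190:320,230:340],None,fx=4.5,fy=4.5,interpolation=2))
P=r.read_state()["ee_pos"]
for z in (.058,.0675,.083):print(z,proj(c,(P[0],P[1],z)))
E
```

```text
0.058 [273.43566257 269.25035099]
0.0675 [273.37902368 265.32294675]
0.083 [273.28523437 258.81949058]
```

View pics/s4c.png

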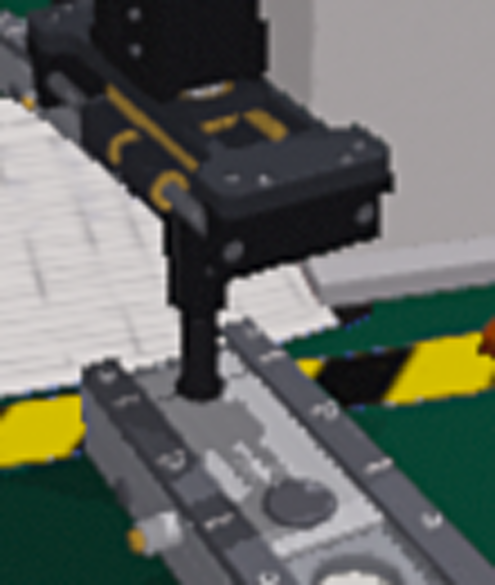

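Confirmed: the fingers are closed right above the knob. The tips are at crop (197,308), which is z≈0.084, about 26 mm higher than the stated tip offset implies. Lateral alignment is right. I'll open, then go about 24 mm lower while watching the force.

```bash
python3 -m crank '[{"claw":-1,"dx":0,"dy":0,"dz":0,"ax":0,"ay":0,"az":0},{"claw":-1,"dx":0,"dy":0,"dz":0,"ax":0,"ay":0,"az":0},{"claw":-1,"dx":0,"dy":0,"dz":0,"ax":0,"ay":0,"az":0},{"claw":-1,"dx":0,"dy":0,"dz":0,"ax":0,"ay":0,"az":0},{"claw":-1,"dx":0,"dy":0,"dz":0,"ax":0,"ay":0,"az":0},{"claw":-1,"dx":0,"dy":0,"dz":0,"ax":0,"ay":0,"az":0},{"claw":-1,"dx":0,"dy":0,"dz":0,"ax":0,"ay":0,"az":0},{"claw":-1,"dx":0,"dy":0,"dz":0,"ax":0,"ay":0,"az":0}]' 10
python3 -m crank '[{"claw":-1,"dx":0,"dy":0,"dz":0,"ax":0,"ay":0,"az":0},{"claw":-1,"dx":0,"dy":0,"dz":0,"ax":0,"ay":0,"az":0},{"claw":-1,"dx":0,"dy":0,"dz":0.15,"ax":0,"ay":0,"az":0},{"claw":-1,"dx":0,"dy":0,"dz":0.15,"ax":0,"ay":0,"az":0},{"claw":-1,"dx":0,"dy":0,"dz":0,"ax":0,"ay":0,"az":0}]'
```

```text
time: 7.77
ee_pos: [0.4323, -0.2313, 0.0675]
eef_rot: [0.993, 0.122, 0.0, -0.0]
ft_force: [-0.9, 0.8, -0.3]
width: 0.0465
grip_force: 0.0
time: 8.18
ee_pos: [0.4317, -0.2309, 0.0574]
eef_rot: [0.992, 0.122, -0.001, -0.0]
ft_force: [-0.2, -0.2, 0.8]
width: 0.0794
grip_force: 0.0
```

```bash
python3 -m crank '[{"claw":-1,"dx":0,"dy":0,"dz":0.1,"ax":0,"ay":0,"az":0},{"claw":-1,"dx":0,"dy":0,"dz":0.1,"ax":0,"ay":0,"az":0}]'
```

```text
time: 8.35
ee_pos: [0.4323, -0.2313, 0.0522]
eef_rot: [0.993, 0.122, 0.0, -0.0]
ft_force: [0.9, -0.5, -0.1]
width: 0.0854
grip_force: 0.0
```

```bash
python3 -m crank '[{"claw":-1,"dx":0,"dy":0,"dz":0.1,"ax":0,"ay":0,"az":0},{"claw":-1,"dx":0,"dy":0,"dz":0.1,"ax":0,"ay":0,"az":0},{"claw":-1,"dx":0,"dy":0,"dz":0,"ax":0,"ay":0,"az":0}]'
```

```text
time: 8.6
ee_pos: [0.4319, -0.2311, 0.0459]
eef_rot: [0.992, 0.122, -0.0, -0.0]
ft_force: [-0.5, -0.6, 0.6]
width: 0.0869
grip_force: 0.0
```

```bash
python3 -m crank '[{"claw":1,"dx":0,"dy":0,"dz":0,"ax":0,"ay":0,"az":0},{"claw":1,"dx":0,"dy":0,"dz":0,"ax":0,"ay":0,"az":0},{"claw":1,"dx":0,"dy":0,"dz":0,"ax":0,"ay":0,"az":0},{"claw":1,"dx":0,"dy":0,"dz":0,"ax":0,"ay":0,"az":0},{"claw":1,"dx":0,"dy":0,"dz":0,"ax":0,"ay":0,"az":0},{"claw":1,"dx":0,"dy":0,"dz":0,"ax":0,"ay":0,"az":0},{"claw":1,"dx":0,"dy":0,"dz":0,"ax":0,"ay":0,"az":0},{"claw":1,"dx":0,"dy":0,"dz":0,"ax":0,"ay":0,"az":0}]' 10
python3 -m crank '[{"claw":1,"dx":0,"dy":0,"dz":0,"ax":0,"ay":0,"az":0},{"claw":1,"dx":0,"dy":0,"dz":0,"ax":0,"ay":0,"az":0},{"claw":1,"dx":0,"dy":0,"dz":0,"ax":0,"ay":0,"az":0},{"claw":1,"dx":0,"dy":0,"dz":0,"ax":0,"ay":0,"az":0},{"claw":1,"dx":0,"dy":0,"dz":0,"ax":0,"ay":0,"az":0},{"claw":1,"dx":0,"dy":0,"dz":0,"ax":0,"ay":0,"az":0}]'
```

```text
time: 9.27
ee_pos: [0.4323, -0.2312, 0.0465]
eef_rot: [0.993, 0.122, 0.0, -0.0]
ft_force: [0.0, 0.4, 0.6]
width: 0.042
grip_force: 0.0
time: 9.77
ee_pos: [0.4323, -0.2313, 0.0465]
eef_rot: [0.993, 0.122, 0.0, -0.0]
ft_force: [-0.0, -0.8, 0.3]
width: 0.0173
grip_force: 10.0
```

Gripped: the opening is 17 mm, matching the post. Now I'll slide 45 mm along tool +y.

```bash
python3 -m crank '[{"claw":1,"dx":0,"dy":0.25,"dz":0,"ax":0,"ay":0,"az":0},{"claw":1,"dx":0,"dy":0.25,"dz":0,"ax":0,"ay":0,"az":0},{"claw":1,"dx":0,"dy":0.25,"dz":0,"ax":0,"ay":0,"az":0},{"claw":1,"dx":0,"dy":0.25,"dz":0,"ax":0,"ay":0,"az":0},{"claw":1,"dx":0,"dy":0.25,"dz":0,"ax":0,"ay":0,"az":0},{"claw":1,"dx":0,"dy":0.25,"dz":0,"ax":0,"ay":0,"az":0},{"claw":1,"dx":0,"dy":0,"dz":0,"ax":0,"ay":0,"az":0},{"claw":1,"dx":0,"dy":0,"dz":0,"ax":0,"ay":0,"az":0}]'
```

```text
time: 10.43
ee_pos: [0.4428, -0.2757, 0.0464]
eef_rot: [0.993, 0.122, -0.0, 0.0]
ft_force: [-3.3, -0.9, 4.3]
width: 0.0171
grip_force: 10.0
```

```bash
python3 -m crank '[{"claw":-1,"dx":0,"dy":0,"dz":0,"ax":0,"ay":0,"az":0},{"claw":-1,"dx":0,"dy":0,"dz":0,"ax":0,"ay":0,"az":0},{"claw":-1,"dx":0,"dy":0,"dz":0,"ax":0,"ay":0,"az":0},{"claw":-1,"dx":0,"dy":0,"dz":0,"ax":0,"ay":0,"az":0},{"claw":-1,"dx":0,"dy":0,"dz":0,"ax":0,"ay":0,"az":0},{"claw":-1,"dx":0,"dy":0,"dz":0,"ax":0,"ay":0,"az":0},{"claw":-1,"dx":0,"dy":0,"dz":0,"ax":0,"ay":0,"az":0},{"claw":-1,"dx":0,"dy":0,"dz":0,"ax":0,"ay":0,"az":0}]'
python3 -m crank '[{"claw":-1,"dx":0,"dy":0,"dz":-0.3,"ax":0,"ay":0,"az":0},{"claw":-1,"dx":0,"dy":0,"dz":-0.5,"ax":0,"ay":0,"az":0},{"claw":-1,"dx":0,"dy":0,"dz":-0.6,"ax":0,"ay":0,"az":0},{"claw":-1,"dx":0,"dy":0,"dz":-0.6,"ax":0,"ay":0,"az":0},{"claw":-1,"dx":0,"dy":0,"dz":-0.6,"ax":0,"ay":0,"az":0},{"claw":-1,"dx":0,"dy":0,"dz":-0.4,"ax":0,"ay":0,"az":0},{"claw":-1,"dx":0,"dy":0,"dz":0,"ax":0,"ay":0,"az":0},{"claw":-1,"dx":0,"dy":0,"dz":0,"ax":0,"ay":0,"az":0}]'
python3 - <<'E'
from h import *
c=snap("side","pics/s5.png")
cv2.imwrite("pics/s5c.png",cv2.resize(cv2.imread("pics/s5.png")[160:370,200:380],None,fx=2.8,fy=2.8,interpolation=2))
k=np.array((.432,-.2315,.083));d=np.array((.24,-.971,0));
for q in(0,.04,.045,.05):print(q,proj(c,k+q*d),(proj(c,k+q*d)-[200,160])*2.8)
E
```

```text
time: 11.1
ee_pos: [0.4433, -0.2748, 0.0465]
eef_rot: [0.992, 0.122, 0.0, -0.0]
ft_force: [-0.0, -1.0, -0.1]
width: 0.0627
grip_force: 0.0
time: 11.77
ee_pos: [0.4435, -0.2749, 0.1369]
eef_rot: [0.992, 0.122, 0.001, 0.0]
ft_force: [0.2, 0.8, -1.2]
width: 0.087
grip_force: 0.0
0 [273.18146366 258.91375864] [204.90809825 276.9585242 ]
0.04 [282.86283388 269.20365758] [232.01593488 305.77024123]
0.045 [284.13284033 270.5534911 ] [235.57195294 309.54977508]
0.05 [285.41687801 271.91823778] [239.16725842 313.3710658 ]
```

View pics/s5c.png

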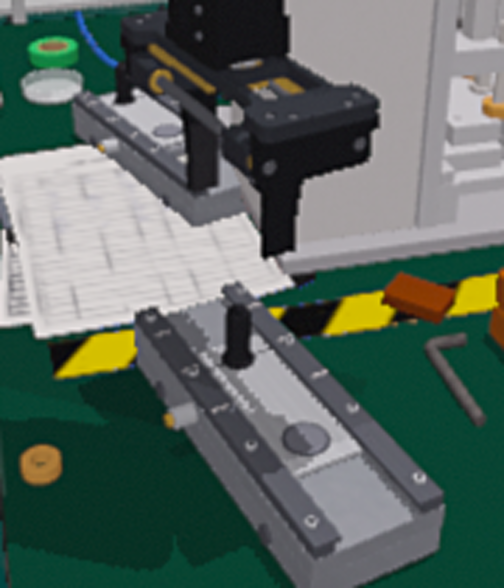

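The knob top is at crop (237,310), matching the 45 mm prediction of (236,310). The filter window at (306,438) covers the port, the gripper is clear, and the square unit is untouched.

```bash
python3 -c "
from bench import r
print(r.close_job())"
```

```text
the job is handed in; nothing more can be done
None
```

The round port's shutter is at its middle stop with the filter window over the port (confirmed by camera), the knob is released, the square shutter was left open, and the job was handed in at about 12 s; no verdict was returned.

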